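# Find the hidden catch in the model ship's deck and spring the battery drawer

### The job

One of the four identical flush plates in the deck of the ship model is a hidden catch: feel across them with a light touch of the fingertips to find the one that gives, and press it in until the battery drawer springs out of the side of the deckhouse. Let the drawer come out by itself without touching it, do not lean hard on the model, leave everything else on the deck and bench where it stands, and finish with the catch let go and the hand clear.

Things in the scene. Friction and masses are not known exactly. Their poses are not given: they have to be found in the camera images.
- deckhouse: ship model deckhouse, fixed: white box 160 (its x) x 400 (its y) x 85 mm tall under a flat planked deck; origin under its centre, +x side away from the robot. Deck fittings are at most 36 mm tall; a 22 mm high rail stands at each short end. Four identical 48 mm square plates lie along its y axis in 51 mm wells, 2 mm below the deck: three solid, one (differs each time, found only by feel) the sprung catch
- plate0 (a point): centre of the top face of the plate at the right-hand end of the row as the robot sees it (deckhouse y -102 mm), 83 mm above the bench; its axes are the deckhouse's. Plates are 68 mm apart
- plate1 (a point): centre of the top face of the plate second from the right in the row as the robot sees it (deckhouse y -34 mm), 83 mm above the bench; its axes are the deckhouse's. Plates are 68 mm apart
- plate2 (a point): centre of the top face of the plate third from the right in the row as the robot sees it (deckhouse y +34 mm), 83 mm above the bench; its axes are the deckhouse's. Plates are 68 mm apart
- plate3 (a point): centre of the top face of the plate at the left-hand end of the row as the robot sees it (deckhouse y +102 mm), 83 mm above the bench; its axes are the deckhouse's. Plates are 68 mm apart
- catch (a joint): how far the sprung plate is pressed down (m): 0 at rest, 0.007 at the bottom. It begins to give at about 2 N and takes about 5 N at the bottom; the drawer is freed at about 0.005. It springs back up when let go
- drawer (a joint): how far the battery drawer has come out (m): 0 shut and latched, 0.040 fully out. A weak spring drives it out to the deckhouse's +x in about a quarter to half a second once freed; it then stays out
- battery_tray: the battery drawer itself, in the middle of the deckhouse's far (+x) side: white front 142 mm wide, 42 mm high, centred 32 mm above the bench; black tray with cells behind it. Origin: the deckhouse's origin while shut, moving with the drawer
- cowl: white ventilator cowl fitting, 26 mm wide, 36 mm tall, standing loose on the deck near a corner of its near edge; origin under its centre. To be left alone
- bollard: brass double bollard fitting, 22 x 36 x 22 mm, standing loose on the deck near a corner of its far edge; origin under its centre. To be left alone
- winch: small deck winch, 30 x 50 x 30 mm, loose on the bench; origin under its centre. To be left alone
- funnel: spare ship's funnel, 44 mm wide foot, 103 mm tall, standing loose on the bench; origin under its centre. To be left alone
- paint_a: paint bottle, 30 mm wide, 75 mm tall, standing loose on the bench; origin under its centre. To be left alone
- paint_b: second paint bottle, 30 mm wide, 75 mm tall, standing loose on the bench; origin under its centre. To be left alone
- sanding_block: cork sanding block, 70 x 40 x 25 mm, loose on the bench; origin under its centre. To be left alone
- screwdriver: hobby screwdriver about 150 mm long, lying loose on the bench. To be left alone

How it is judged:
By the outcome, as a careful person would: the job done as asked, in the order asked, and still so for the second after the job is handed in, with the robot touching nothing.
It also fails if it takes over 51 s, if anything falls off the work surface, if the arm or the gripper's body presses on something with over 40 N, if the wrist force passes 120 N, or if a joint passes its speed limit or range.

### The arm

A 6-joint arm with a two-finger parallel gripper is mounted at the origin on the work surface. World frame = base frame: x ahead of the robot, y to its left, z up, the work surface at z = 0. Lengths are in m, angles in rad, forces in N, time in s.
With the tool pointing down it reaches from about 0.35 to 0.85 m from the base axis. Payload 8.1 kg.
Tool frame: the origin (TCP) lies at the very end of the fingers, on their centre line; the grasp point (between the pads) lies 19 mm behind it (r.pinch_z is the distance from the TCP to the grasp point, in m); z points along the fingers, y is the direction in which the jaws open and shut (so a half turn about z gives the same grasp; the last joint's range is limited). The gripper opens to 85 mm and grips with 20 to 120 N. Pads are 22 mm wide; open, the fingers measure 114 mm over their backs; the gripper's body (76 mm by 85 mm) begins 54 mm behind the grasp point. The pads swing forward as they close: fully open they stand 13 mm farther back than shut.
Start: joints at [-1.273, 0.13, 1.488, -0, 1.523, -0.085], TCP at [0.224, -0.557, 0.231] pointing down, gripper open.
Joint ranges: [-2.96, 2.96], [-0.89, 2.26], [0.02, 2.5], [-1.34, 4.48], [0, 2.73], [-2.66, 2.66]. Speed limits (rad/s): [2.39, 2.39, 2.79, 3.14, 3.14, 3.14].

### API

Orientations are given as a rotation vector (axis times angle).
In Python, from cell import r gives the robot as it stands. The module is installed in compiled form; this text tells all that it offers.
- The arm moves only by the tool jog_arm, never from a script. Its arguments are lists of equal length, an entry for each row: "fingers": the closure in counts, from 0 (fully open) to 255 (shut); "offset": the shift along the tool's x, y, z in m, a list of three; "turn": the turn, a rotation vector about the tool's x, y, z in rad, a list of three. A call has 1 to 8 rows; each row shifts and turns the pose as measured when the row begins, along the tool's axes as they then stand; what a row does not reach is not made up. A row lasts 1/8 s, in which the tool goes at most 62.5 mm and 10.7 degrees, less where a joint would pass 70% of its speed; a pose out of reach is approached as far as the arm can. A call is refused whole if a number of a shift passes 0.0625 or a number of a turn 0.188, either way. A call with a gripper value outside its range is refused whole. The fingers move at their own pace and stop on an object; "squeeze" is the grip in N (left out, the last holds). Time passes only in rows, so rows that do not move let the fingers close. It gives the time, the measured TCP pose, the force and the opening at its end, in the units of the state.
- r.state(): the state, without advancing time (a new reading comes with each control period).
- r.get_image(name): name is "side" or "top"; returns a dict with "frame" (480x640x3 uint8, red, green, blue), "z_map" (480x640 float32, m along the optical axis (not along the pixel's ray), 0 where there is no reading), "vfov" (degrees; the focal length in pixels is half the picture's height over the tangent of half this angle, whatever the lens; pixels are square), "cx", "cy" (the principal point, pixels), "k1" (the pictures are not rectified: a ray, as slopes to the right and down, at radius r is drawn at 1 + k1 r^2 times it, then the intrinsics apply), "T" (4x4, takes a point from camera to world coordinates). Camera axes: x right, y down, z forward; pixel columns grow to the right and rows downward; lengths in m; the calibration is good to about 2 mm. A picture is of the moment at which its call begins.
- r.close_job(): hands the job in, once; it reports no verdict.
The state is a dict: "t": time; "joints": joint angles; "qd": joint speeds; "joint_efforts": joint torques, N m; "eef_pos": TCP position; "tool_rot": TCP orientation; "wrist_force": force on the tool from outside, world axes, zero at the start; "moment": the same for the moment, N m; "finger_gap": finger opening in m.
Only numpy, scipy, OpenCV 4.12 (cv2) and the standard library are available. Lean on these libraries where they do the work, as an engineer would, in place of code of your own. Each camera call takes 0.05 s, during which the arm holds its last target.

## Working session

There is one attempt and no reset: what is moved stays moved. The work goes in short steps, Python scripts to look and compute and a tool call to move; the robot and the scene stay as the last step left them, time stands still between calls to the robot, and variables do not carry over. Pictures are saved under pics/ and viewed, and the job is handed in when it is done.

Besides the shell and the picture viewer there is one more tool, called after "Call:" by a JSON object that holds its "api" and its "payload". jog_arm: Moves the arm, as the interface text tells. Its arguments: {"type":"object","properties":{"fingers":{"type":"array","items":{"type":"number"}},"offset":{"type":"array","items":{"type":"array","items":{"type":"number"}}},"turn":{"type":"array","items":{"type":"array","items":{"type":"number"}}},"squeeze":{"type":"number"}},"required":["fingers","offset","turn"]}

```bash
mkdir -p pics
cat > h.py <<'E'
import numpy as np, cv2
from cell import r
def save(n,fn):
    d=r.get_image(n); cv2.imwrite(fn,d['frame'][:,:,::-1]); np.savez(fn.replace('.png','.npz'),**{k:np.array(v) for k,v in d.items()}); return d
def ray(d,u,v):
    f=240/np.tan(np.radians(float(d['vfov']))/2)
    K=np.array([[f,0,float(d['cx'])],[0,f,float(d['cy'])],[0,0,1]])
    p=cv2.undistortPointsIter(np.array([[[u,v]]],float),K,np.array([float(d['k1']),0,0,0]),None,None,(3,100,1e-12))[0,0]
    T=np.array(d['T']); return T[:3,3],T[:3,:3]@np.array([p[0],p[1],1])
def onz(d,u,v,z):
    o,w=ray(d,u,v); return o+w*(z-o[2])/w[2]
E
python3 - <<'E'
from h import *
for n in('side','top'):
    d=save(n,f'pics/{n}0.png'); print(n,d['vfov'],d['cx'],d['cy'],d['k1']);print(np.round(d['T'],3))
s=r.state();print(s, r.pinch_z)
E
```

```text
side 49.32097405509595 316.2945209498461 248.04688309916673 -0.10498781930573682
[[-0.897 -0.237  0.373  0.113]
 [-0.441  0.446 -0.779  0.954]
 [ 0.018 -0.863 -0.505  0.711]
 [ 0.     0.     0.     1.   ]]
top 53.06408884635599 318.7475799117573 238.67016035811412 -0.10846736455433612
[[ 0.013 -0.996  0.085  0.457]
 [-1.    -0.014 -0.016  0.016]
 [ 0.017 -0.085 -0.996  1.315]
 [ 0.     0.     0.     1.   ]]
{'t': 0.1, 'joints': array([-1.27338940e+00,  1.31106727e-01,  1.48914749e+00,  2.87572456e-05,
        1.52303221e+00, -8.54193203e-02]), 'qd': array([-0.00038898, -0.00109461, -0.0021047 ,  0.00053478, -0.00041936,
       -0.00217071]), 'joint_efforts': array([ 7.47912309e-04, -5.70951211e+01, -5.01943052e+01, -2.25913150e-04,
        8.07940378e-03,  2.80899762e-06]), 'eef_pos': array([ 0.22400009, -0.55608392,  0.23034932]), 'tool_rot': array([-3.08255969e+00, -5.97353522e-01,  2.36485545e-04]), 'wrist_force': array([-0.24992641, -0.01344788, -0.68076932]), 'moment': array([-0.01304364, -0.00155487,  0.00952663]), 'finger_gap': 0.08566370398187832} 0.0187
```

View pics/top0.png

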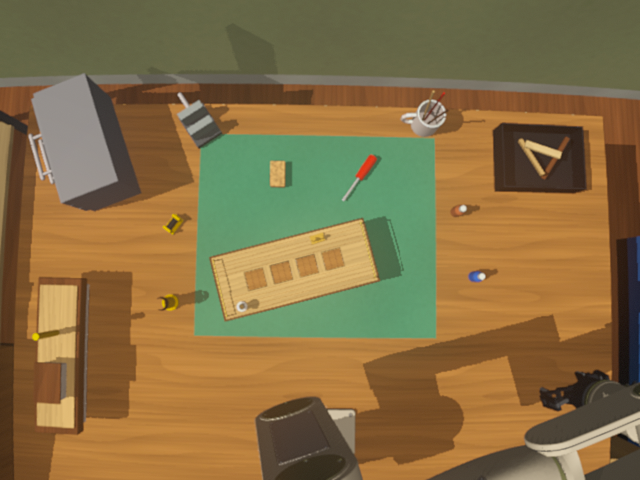

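View pics/side0.png

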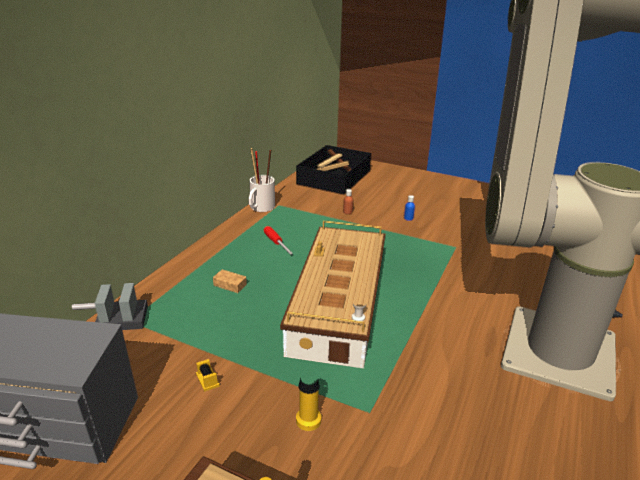

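The top view shows the deckhouse spanning about (211,258)–(378,280). Its four plates are near (256,278), (281,271), (307,265) and (332,259), with the cowl at (241,307) and the bollard at (319,238). The side view shows the same row of plates. Next I measure the plates.

Run:
```python
from h import *
for n in ('top','side'):
    d=np.load(f'pics/{n}0.npz'); hsv=cv2.cvtColor(d['frame'],cv2.COLOR_RGB2HSV)
    pts=[(256,278),(281,271),(307,265),(332,259)] if n=='top' else [(333,299),(338,281),(343,265),(347,250)]
    print([hsv[v,u].tolist() for u,v in pts], hsv[290,290].tolist())
    g=hsv[:,:,2].astype(int)
    m=((g<185)&(hsv[:,:,0]<25)).astype(np.uint8)
    nl,L,st,c=cv2.connectedComponentsWithStats(m,connectivity=4)
    P=[]
    for u,v in pts:
        l=L[v,u]; print(n,st[l],np.round(c[l],1), np.round(onz(d,*c[l],.083),4)); P.append(onz(d,*c[l],.083))
    P=np.array(P); print(np.round(np.diff(P,axis=0),4), np.degrees(np.arctan2(*(P[0]-P[3])[[1,0]])),P.mean(0))
    big=cv2.resize(d['frame'][200:340,190:400] if n=='top' else d['frame'][210:370,270:400],None,fx=3.7,fy=3.7,interpolation=cv2.INTER_CUBIC)
    cv2.imwrite(f'pics/{n}0z.png',big[:,:,::-1])
```

```text
[[17, 162, 191], [17, 161, 190], [17, 162, 192], [17, 160, 193]] [19, 129, 214]
top [     0      0    640    480 141742] [321.1 190.7] [ 0.687 -0.009  0.083]
top [     0      0    640    480 141742] [321.1 190.7] [ 0.687 -0.009  0.083]
top [     0      0    640    480 141742] [321.1 190.7] [ 0.687 -0.009  0.083]
top [     0      0    640    480 141742] [321.1 190.7] [ 0.687 -0.009  0.083]
[[0. 0. 0.]
 [0. 0. 0.]
 [0. 0. 0.]] 0.0 [ 0.6869904  -0.00900492  0.083     ]
[[14, 167, 176], [13, 159, 180], [14, 164, 183], [14, 170, 180]] [69, 121, 137]
side [318 292  28  17 341] [332.2 299.5] [0.4563 0.156  0.083 ]
side [324 274  27  15 287] [337.3 281.2] [0.4745 0.0902 0.083 ]
side [329 259  26  13 245] [342.  264.8] [0.4925 0.0246 0.083 ]
side [334 244  24  12 215] [346.  249.7] [ 0.5111 -0.0415  0.083 ]
[[ 0.0182 -0.0658  0.    ]
 [ 0.018  -0.0656  0.    ]
 [ 0.0186 -0.0662  0.    ]] 105.48306221393452 [0.48359339 0.0573343  0.083     ]
```

View pics/top0z.png

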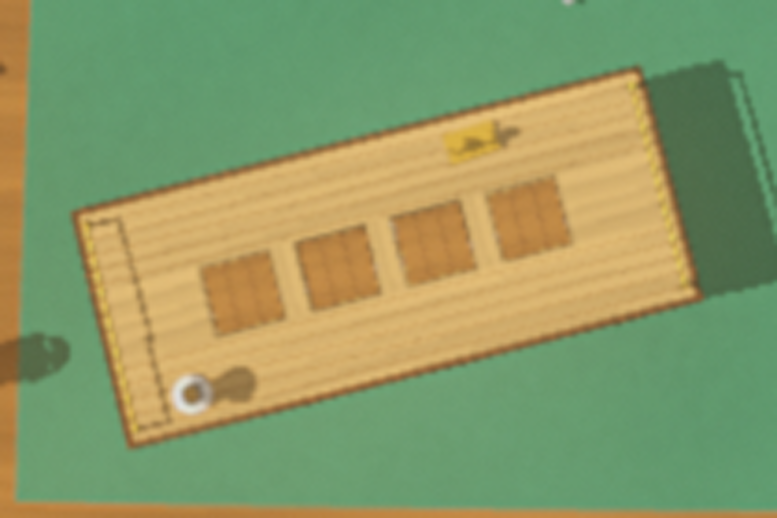

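Run:
```python
from h import *
d=np.load(f'pics/top0.npz'); hsv=cv2.cvtColor(d['frame'],cv2.COLOR_RGB2HSV)
pts=[(256,278),(281,271),(307,265),(332,259)]
m=((hsv[:,:,1]>145)&(hsv[:,:,0]<25)).astype(np.uint8)
nl,L,st,c=cv2.connectedComponentsWithStats(m,connectivity=4)
P=[]
for u,v in pts:
    l=L[v,u]; print(st[l],np.round(c[l],1)); P.append(onz(d,*c[l],.083))
P=np.array(P);print(np.round(P,4),np.round(np.diff(P,axis=0),4),np.degrees(np.arctan2(*(P[0]-P[3])[[1,0]])))
for n,uv,z in [('cowl',(241,307),.11),('boll',(319,238),.10),('funnelS',(0,0),0)]:
    print(n,onz(d,*uv,z))
# roof z via depth
zs=d['z_map'];f=240/np.tan(np.radians(float(d['vfov']))/2)
for u,v in pts+[(290,290)]:
    o,w=ray(d,u,v); print((o+w*zs[v,u])[2])
from scipy.spatial.transform import Rotation as R
print(R.from_rotvec(r.state()['tool_rot']).as_matrix())
```

```text
[245 269  22  21 329] [255.3 278.8]
[271 262  21  21 333] [281.1 272. ]
[297 255  21  22 323] [306.9 265.3]
[322 249  22  21 320] [332.5 258.8]
[[ 0.4566  0.1562  0.083 ]
 [ 0.4751  0.0906  0.083 ]
 [ 0.4931  0.0247  0.083 ]
 [ 0.5106 -0.0405  0.083 ]] [[ 0.0184 -0.0656  0.    ]
 [ 0.018  -0.0658  0.    ]
 [ 0.0175 -0.0652  0.    ]] 105.33958294981535
cowl [0.38595556 0.18730743 0.11      ]
boll [ 0.5621761 -0.0049704  0.1      ]
funnelS [1.30231148 0.99887682 0.        ]
0.0832138223536738
0.08625907863756588
0.0829731955277122
0.08491853004333638
0.08647686978898661
[[ 9.27613179e-01  3.73541925e-01 -4.68885242e-04]
 [ 3.73542179e-01 -9.27611767e-01  1.62784006e-03]
 [ 1.73123042e-04 -1.68515431e-03 -9.99998565e-01]]
```

The two views agree to within 1 mm. I shut the fingers, align with the deckhouse (yaw 15.3°) and move over plate0.

Call:
{"api": "jog_arm", "payload": {"fingers": [255,255,255,255,255,255,255,255], "offset": [[0,0,0],[0.02,-0.02,0],[0.028,-0.028,0],[0.028,-0.028,0],[0.028,-0.028,0],[0.028,-0.028,0],[0.028,-0.028,0],[0.028,-0.028,0]], "turn": [[0,0,0.115],[0,0,0],[0,0,0],[0,0,0],[0,0,0],[0,0,0],[0,0,0],[0,0,0]], "squeeze": 20}}

```text
t: 1.1
eef_pos: [0.3574, -0.3187, 0.2264]
tool_rot: [-3.107, -0.404, 0.004]
wrist_force: [1.1, -0.2, 1.0]
finger_gap: 0.0
```

```bash
cat > s.py <<'E'
from h import *
from scipy.spatial.transform import Rotation as R
import sys
s=r.state(); M=R.from_rotvec(s['tool_rot']).as_matrix()
P=[(.511,-.041),(.4928,.0247),(.475,.0904),(.4565,.156)]
print('t',s['t'],'pos',np.round(s['eef_pos'],4),'F',np.round(s['wrist_force'],2),'gap',round(s['finger_gap'],4),'yaw',np.degrees(np.arctan2(M[1,0],M[0,0])),'tilt',np.round(M[:2,2],4))
k=int(sys.argv[1]); z=float(sys.argv[2])
print(np.round(M.T@(np.r_[P[k],z]-s['eef_pos']),4))
E
python3 s.py 0 0.095
```

```text
t 1.1 pos [ 0.3574 -0.3187  0.2264] F [ 1.14 -0.21  0.97] gap 0.0 yaw 14.825601622842541 tilt [-0.0038  0.0083]
[ 0.2197 -0.228   0.1331]
```

Call:
{"api": "jog_arm", "payload": {"fingers": [255,255,255,255,255,255,255,255], "offset": [[0.03,-0.031,0],[0.03,-0.031,0],[0.03,-0.031,0],[0.03,-0.031,0.01],[0.03,-0.031,0.02],[0.03,-0.031,0.02],[0.025,-0.026,0.01],[0.01,-0.01,0]], "turn": [[0,0,0],[0,0,0],[0,0,0],[0,0,0],[0,0,0],[0,0,0],[0,0,0],[0,0,0]]}}

```text
t: 2.1
eef_pos: [0.5108, -0.0371, 0.164]
tool_rot: [-3.105, -0.407, 0.008]
wrist_force: [-0.4, 0.1, 0.1]
finger_gap: 0.0
```

```bash
python3 s.py 0 0.095
```

```text
t 2.1 pos [ 0.5108 -0.0371  0.164 ] F [-0.4   0.07  0.1 ] gap 0.0 yaw 14.930732938776062 tilt [-0.0066  0.009 ]
[-0.0006  0.0045  0.069 ]
```

Call:
{"api": "jog_arm", "payload": {"fingers": [255,255,255,255,255,255], "offset": [[0,0.004,0.02],[0,0,0.02],[0,0,0.018],[0,0,0.008],[0,0,0],[0,0,0]], "turn": [[-0.005,0.009,0],[0,0,0],[0,0,0],[0,0,0],[0,0,0],[0,0,0]]}}

```text
t: 2.85
eef_pos: [0.513, -0.0419, 0.0979]
tool_rot: [-3.111, -0.409, -0.009]
wrist_force: [-0.1, -0.6, 0.5]
finger_gap: 0.0
```

```bash
python3 s.py 0 0.083
python3 - <<'E'
from h import *
save('side','pics/side1.png')
d=np.load('pics/side1.npz')
cv2.imwrite('pics/side1z.png',cv2.resize(d['frame'][170:370,250:450],None,fx=3,fy=3)[:,:,::-1])
E
```

```text
t 2.85 pos [ 0.513  -0.0419  0.0979] F [-0.12 -0.59  0.47] gap 0.0 yaw 14.96625818041057 tilt [0.0052 0.0049]
[-0.0018 -0.0014  0.0149]
```

View pics/side1z.png

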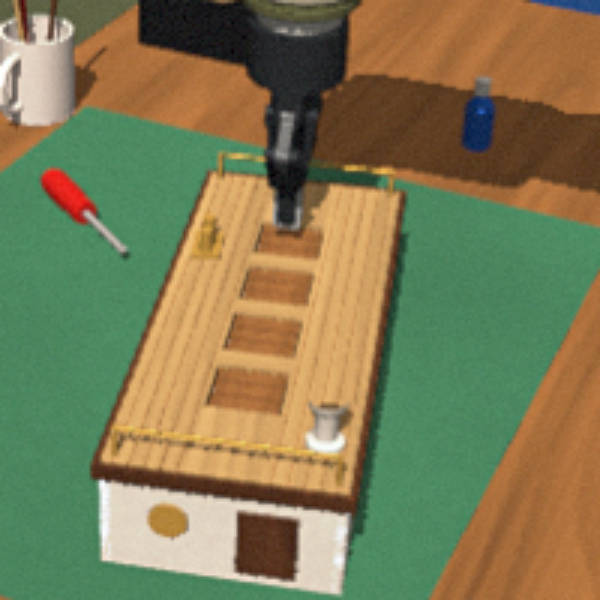

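The side view shows the shut fingertips just above plate0, clear of the bollard. I start a gentle descent.

Call:
{"api": "jog_arm", "payload": {"fingers": [255,255,255,255], "offset": [[-0.001,-0.001,0.006],[0,0,0.004],[0,0,0.001],[0,0,0.001]], "turn": [[0,0,0],[0,0,0],[0,0,0],[0,0,0]]}}

```text
t: 3.4
eef_pos: [0.5127, -0.0412, 0.0864]
tool_rot: [-3.111, -0.409, -0.013]
wrist_force: [0.6, 0.4, 0.1]
finger_gap: 0.0001
```

Call:
{"api": "jog_arm", "payload": {"fingers": [255,255], "offset": [[0,0,0.001],[0,0,0.001]], "turn": [[0,0,0],[0,0,0]]}}

```text
t: 3.65
eef_pos: [0.5127, -0.0412, 0.0844]
tool_rot: [-3.111, -0.409, -0.013]
wrist_force: [0.2, 1.0, -0.2]
finger_gap: -0.0001
```

Call:
{"api": "jog_arm", "payload": {"fingers": [255], "offset": [[0,0,0.001]], "turn": [[0,0,0]]}}

```text
t: 3.78
eef_pos: [0.5128, -0.0411, 0.0833]
tool_rot: [-3.111, -0.409, -0.013]
wrist_force: [-1.2, 0.4, 0.4]
finger_gap: 0.0001
```

Call:
{"api": "jog_arm", "payload": {"fingers": [255], "offset": [[0,0,0.001]], "turn": [[0,0,0]]}}

```text
t: 3.9
eef_pos: [0.5129, -0.0412, 0.0825]
tool_rot: [-3.111, -0.409, -0.013]
wrist_force: [-0.8, -0.1, 2.3]
finger_gap: 0.0003
```

```bash
python3 s.py 0 0.083
```

```text
t 3.9 pos [ 0.5129 -0.0412  0.0825] F [-0.82 -0.1   2.27] gap 0.0003 yaw 14.982523714354116 tilt [0.0078 0.0044]
[-0.0017 -0.0006 -0.0005]
```

Call:
{"api": "jog_arm", "payload": {"fingers": [255], "offset": [[0,0,0.0007]], "turn": [[0,0,0]]}}

```text
t: 4.03
eef_pos: [0.5129, -0.0412, 0.082]
tool_rot: [-3.111, -0.409, -0.013]
wrist_force: [-1.4, 0.1, 2.3]
finger_gap: -0.0001
```

Call:
{"api": "jog_arm", "payload": {"fingers": [255], "offset": [[0,0,0.0007]], "turn": [[0,0,0]]}}

```text
t: 4.15
eef_pos: [0.5129, -0.0412, 0.0814]
tool_rot: [-3.111, -0.409, -0.013]
wrist_force: [-1.7, -0.6, 3.2]
finger_gap: 0.0001
```

Call:
{"api": "jog_arm", "payload": {"fingers": [255], "offset": [[0,0,0.0007]], "turn": [[0,0,0]]}}

```text
t: 4.28
eef_pos: [0.5129, -0.0412, 0.0808]
tool_rot: [-3.111, -0.409, -0.013]
wrist_force: [-2.0, 0.8, 3.4]
finger_gap: 0.0002
```

```bash
python3 s.py 0 0.083
```

```text
t 4.275 pos [ 0.5129 -0.0412  0.0808] F [-2.05  0.8   3.38] gap 0.0002 yaw 14.981966006508332 tilt [0.0078 0.0044]
[-0.0018 -0.0006 -0.0022]
```

The plate gives about 0.5 N/mm starting from 2 N, which matches the sprung catch. I keep pressing gently.

Call:
{"api": "jog_arm", "payload": {"fingers": [255,255], "offset": [[0,0,0.001],[0,0,0.001]], "turn": [[0,0,0],[0,0,0]]}}

```text
t: 4.53
eef_pos: [0.5129, -0.0412, 0.0789]
tool_rot: [-3.112, -0.409, -0.013]
wrist_force: [-2.1, -0.3, 4.3]
finger_gap: -0.0001
```

Call:
{"api": "jog_arm", "payload": {"fingers": [255], "offset": [[0,0,0.001]], "turn": [[0,0,0]]}}

```text
t: 4.65
eef_pos: [0.5129, -0.0412, 0.0778]
tool_rot: [-3.112, -0.409, -0.013]
wrist_force: [-2.4, 0.2, 3.9]
finger_gap: 0.0001
```

Call:
{"api": "jog_arm", "payload": {"fingers": [255], "offset": [[0,0,0.0008]], "turn": [[0,0,0]]}}

```text
t: 4.78
eef_pos: [0.5129, -0.0412, 0.0769]
tool_rot: [-3.112, -0.409, -0.013]
wrist_force: [-2.3, 0.5, 4.5]
finger_gap: 0.0001
```

```bash
python3 s.py 0 0.083
python3 - <<'E'
from h import *
for n in ('top','side'):
    d=save(n,f'pics/{n}2.png')
    a=d['frame'][200:350,180:420] if n=='top' else d['frame'][170:370,200:450]
    cv2.imwrite(f'pics/{n}2z.png',cv2.resize(a,None,fx=3,fy=3)[:,:,::-1])
E
```

```text
t 4.775 pos [ 0.5129 -0.0412  0.0769] F [-2.31  0.53  4.46] gap 0.0001 yaw 14.978923382266474 tilt [0.0078 0.0043]
[-0.0018 -0.0007 -0.0061]
```

View pics/side2z.png

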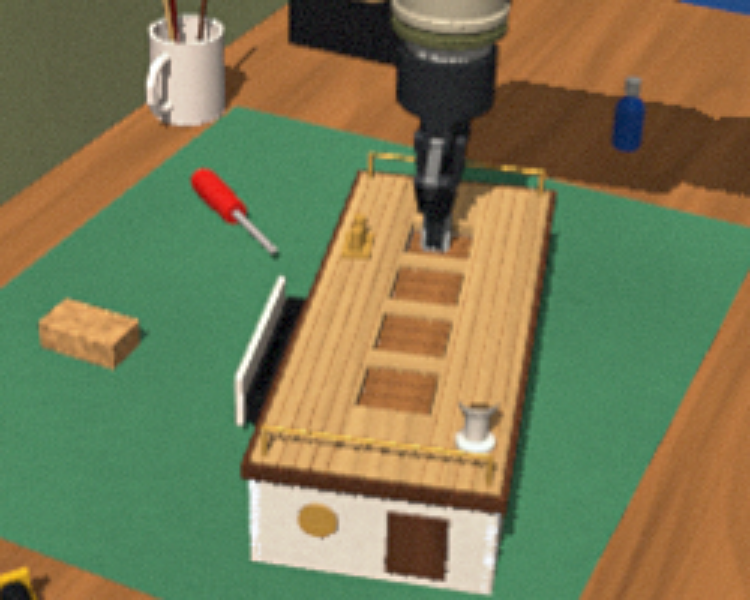

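View pics/top2z.png

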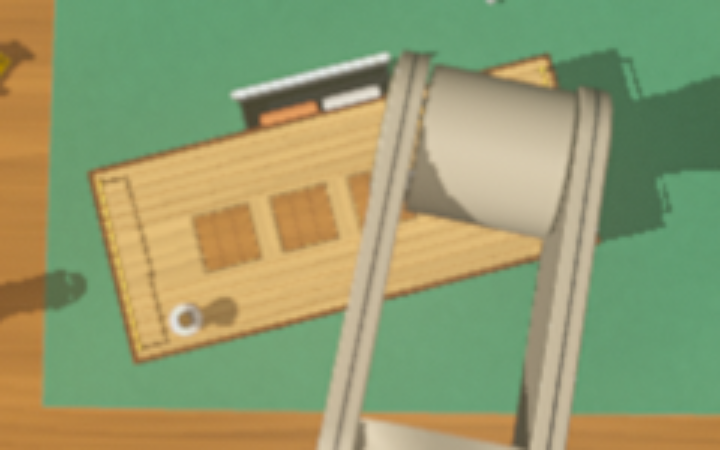

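The side and top views both show the drawer sprung out at the far side: its white front sits near (287,285) in the full side frame, and nothing else has moved. I lift straight up.

Call:
{"api": "jog_arm", "payload": {"fingers": [255,255,255,255,255,255,255,255], "offset": [[0,0,-0.004],[0,0,-0.01],[0,0,-0.02],[0,0,-0.03],[0,0,-0.03],[0,0,-0.03],[0,0,-0.02],[0,0,0]], "turn": [[0,0,0],[0,0,0],[0,0,0],[0,0,0],[0,0,0],[0,0,0],[0,0,0],[0,0,0]]}}

```text
t: 5.88
eef_pos: [0.5118, -0.0417, 0.2279]
tool_rot: [-3.112, -0.409, -0.016]
wrist_force: [-0.9, -0.0, 0.3]
finger_gap: -0.0001
```

```bash
python3 s.py 0 0.083
python3 - <<'E'
from h import *
for n in ('top','side'):
    d=save(n,f'pics/{n}3.png')
a=d['frame'][170:370,200:450]
cv2.imwrite(f'pics/side3z.png',cv2.resize(a,None,fx=3,fy=3)[:,:,::-1])
A=np.load('pics/side0.npz')['frame'];B=d['frame']
D=np.abs(A.astype(int)-B).sum(2)
for n,(x0,x1,y0,y1) in dict(funnel=(290,325,372,432),winch=(195,220,358,390),block=(212,248,268,292),driver=(262,293,225,256),red=(341,355,188,216),blue=(403,416,194,222),cowl=(350,368,302,324),bollard=(312,328,240,258)).items(): print(n,(D[y0:y1,x0:x1]>90).sum())
# drawer extension: front top edge (white, z~.053)
E
```

```text
t 5.875 pos [ 0.5118 -0.0417  0.2279] F [-0.93 -0.04  0.26] gap -0.0001 yaw 14.978849672841331 tilt [0.0097 0.0042]
[-0.0021 -0.0007  0.1449]
funnel 0
winch 0
block 0
driver 0
red 95
blue 260
cowl 0
bollard 0
```

View pics/side3z.png

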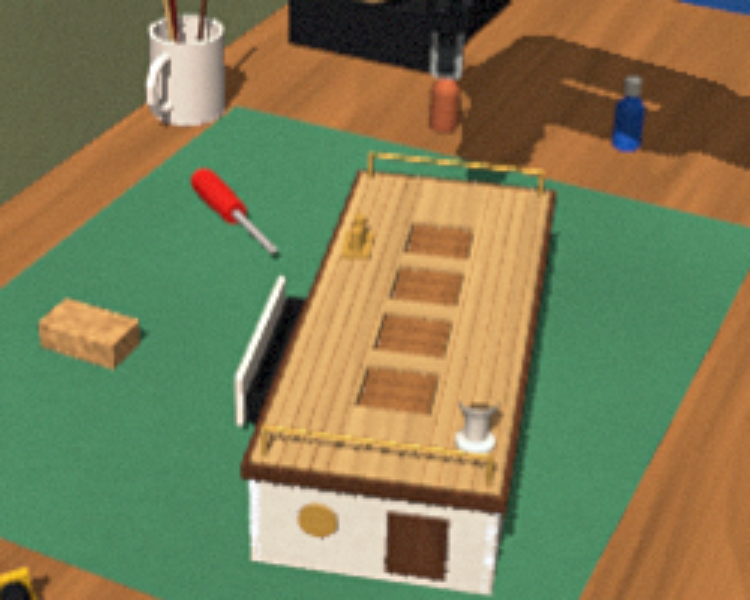

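The hand is clear, the drawer is out and the catch plate looks level again. The paint bottle differences come from the arm's shadow and the fingertips in front of them; both bottles stand where they were. I do a quick check of the drawer travel, then hand in.

Run:
```python
from h import *
d=np.load('pics/side3.npz'); o=np.mean([(.511,-.041),(.4928,.0247),(.475,.0904),(.4565,.156)],0)
for uv in((294.3,263.3),(280.3,296.3)):
    p=onz(d,*uv,.053)[:2]-o; print('house x, y:',p@[.9646,.2639],p@[-.2639,.9646],' (front plane shut at ~0.080)')
r.close_job()
```

```text
house x, y: 0.11705250974557434 -0.06350549974163959  (front plane shut at ~0.080)
house x, y: 0.11645976595291525 0.07366618696505829  (front plane shut at ~0.080)
the job is handed in; nothing more can be done
```

The battery drawer is out, and I handed the job in at about 6 s of the 51 s allowed.

**Finding the catch:** I felt plate0, at the right-hand end, first with shut fingertips. It began to give at about 2.3 N and sank smoothly, so it was the catch and I did not touch the other three plates. I pressed it in about 6 mm with at most 4.5 N of downward force in the readings, and the drawer sprang out by itself. I then lifted the hand straight up to about 0.15 m above the pressed plate.

**Last checks:**
- **Drawer:** in the side view its front sits about 37 mm out from the shut position. That is 3 mm short of the full 40 mm, which I put down to hand-picked pixels and the 2 mm camera calibration.
- **Catch and hand:** the plate looks level with the others again. The wrist force was back at noise level, with the hand touching nothing.
- **Other items:** the cowl, bollard, winch, funnel, sanding block and screwdriver showed no change from the first picture.
- **Paint bottles:** the picture comparison did show differences around both bottles. I took these to be the arm's shadow and the fingertips in front of them; both still stood in place.

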